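# Show a circuit board to the inspection camera, then pin it in the test fixture

## Robot

A 6-joint arm with a two-finger parallel gripper is mounted at the origin on the work surface. World frame = base frame: x ahead of the robot, y to its left, z up, the work surface at z = 0. Lengths are in m, angles in degrees, forces in N, time in s.
With the tool pointing down it reaches from about 0.25 to 0.725 m from the base axis. Payload 9.7 kg.
Tool frame: the origin (TCP) lies between the finger pads, 19 mm behind the fingertips; this is the grasp point; z points along the fingers, y is the line along which they close (so a half turn about z gives the same grasp; the last joint's range is limited). The gripper opens to 85 mm and grips with 20 to 120 N. Pads are 22 mm wide; open, the fingers measure 114 mm over their backs; the gripper's body (76 mm by 85 mm) begins 54 mm behind the grasp point. The pads swing forward as they close: fully open they stand 13 mm farther back than shut.
Start: joints at [0, 4.979, 10.078, 95.1, 0, 90], TCP at [0.55, -0, 0.25] pointing down, gripper open.
Joint ranges: [-179.16, 179.16], [-48.56, 103.87], [-65.8, 70.77], [-126.05, 130.52], [-82.76, 87.17], [-180, 180]. Speed limits (degrees/s): [127.2, 127.2, 147.25, 180, 180, 180].

## Interface

Orientations are given as [roll, pitch, yaw] about the fixed x, y, z axes, in that order (R = Rz(yaw) Ry(pitch) Rx(roll)).
In Python, from workcell import bot gives the robot as it stands. The module is installed in compiled form; this text tells all that it offers.
- The arm moves only by the shell command python3 -m crank 'ROWS' [OPENING] [FORCE]. ROWS is JSON, a list that holds one entry, the list of rows, each a list of 6 numbers: the shift along the world's x, y, z as a fraction of full scale, then the turn, a rotation vector about the world's x, y, z as a fraction of full scale. In form: [[[x, y, z, wx, wy, wz], ...]]. A call has 1 to 20 rows; each row shifts and turns the commanded pose from where the row before left it; what a row does not reach is not made up. Full scale, the value 1, is 20 mm for a shift and 0.12 rad for a turn. A row lasts 1/12 s, in which the tool goes at most 41.7 mm and 7.16 degrees, less where a joint would pass 70% of its speed; a pose out of reach is approached as far as the arm can. A call with a number of a shift or a turn outside -1 to 1 is refused whole. A call with a gripper value outside its range is refused whole. OPENING is the opening, from 0 (shut) to 1 (fully open), set as the call begins (- or left out, the last holds). The fingers move at their own pace and stop on an object; FORCE is the grip in N (left out, the last holds). Time passes only in rows, so rows that do not move let the fingers close. It gives the time, the measured TCP pose, the force, the opening and the grip force at its end, in the units of the state.
- bot.get_obs(): the state, without advancing time (a new reading comes with each control period).
- bot.camera(name): name is "scene" or "side" or "wrist"; returns the picture (480x640x3 uint8, red, green, blue); there is no depth.
- bot.camera_model(name): a dict with "vertical_fov" (degrees; the focal length in pixels is half the picture's height over the tangent of half this angle, whatever the lens; pixels are square), "cx", "cy" (the principal point, pixels), "R" (3x3) and "t" (3): a world point X has camera coordinates R X + t. Camera axes: x right, y down, z forward; pixel columns grow to the right and rows downward; lengths in m; the calibration is good to about 2 mm. A picture is of the moment at which its call begins: read the wrist's pose just before it. camera_model takes no time and is no camera call; for the wrist camera it gives the pose at the moment of the call.
- bot.job_done(): hands the job in; it is judged then, once.
The state is a dict: "time": time; "q": joint angles; "qd": joint speeds; "joint_efforts": joint torques, N m; "ee_pos": TCP position; "tcp_rot": TCP orientation; "wrist_force": force on the tool from outside, world axes, zero at the start; "torque": the same for the moment, N m; "opening": finger opening in m; "grasp_force": force on a finger pad.
Only numpy, scipy, OpenCV 4.12 (cv2) and the standard library are available. Lean on these libraries where they do the work, as an engineer would, in place of code of your own. Each camera call takes 0.05 s, during which the arm holds its last target. There are 200 camera calls.

## Task

Take the circuit board that has a steel eyelet tab by its heat sink, lift it over the upward-looking inspection camera and hold it still and level there for two full seconds, centred between the two pointer tips, at their height, with its long edges facing the pointers. Then lay it gently into the black test fixture, feet flat down between the guide pegs with the eyelet over the fixture's hole, let go, and put the locking pin from its holder fully down through the eyelet into that hole. Leave the other board and everything else on the bench where it is, and do not drop, tip or slam the board.

Things in the scene. Friction and masses are not known exactly. Their poses are not given: they have to be found in the camera images.
- board: The board to test: green, 80 (its x) x 120 (its y) x 3 mm, 0.2 kg, on four brass corner feet 8 mm tall, with a steel tab 30 mm wide at its +y end (to y = 90 mm) holding the eyelet. Origin: centre, at the bottom of the feet; top face 11 mm above. Finned aluminium heat sink in the middle, 22 mm wide in x, 50 mm long, top at 43 mm. Starts on the bench at the left, near or far.
- board_middle (a point): Middle of the green board's thickness, 9.5 mm above board's origin; this point goes to view.
- heatsink (a point): On the axis of the heat sink, 34 mm above board's origin: a good TCP position for the grasp, pointing down, fingers closing along the board's x.
- eyelet (a point): Centre of the eyelet's upper mouth on the board: a 13 mm through hole in the 3 mm thick tab, at x = 0, y = 74 mm, 11 mm above the origin of board.
- plain_board: The other board: same green board and heat sink, but with no tab and no eyelet. Not to be moved. Origin as for board.
- viewer: Inspection camera, fixed: grey box 80 mm tall on a base 172 (x) x 130 mm, round window looking up. At x = +77 and -77 mm stand steel posts, 218 mm tall, each with a thin pointer running inward at 200 mm height, tips at x = +59 and -59 mm. Origin: centre of its underside. Bring the board in from above.
- view (a point): The marked viewing pose: the point midway between the two pointer tips, 200 mm above the bench; axes as viewer. The board is held with its y axis along the viewer's y (either way round), so that its long edges face the pointers.
- fixture: Test fixture, fixed: black block 25 mm tall, 116 mm in x, y from -82 to +110 mm, aluminium from y = 60 on. Origin: below the seat's middle, at bench level. Eight steel guide pegs 17 mm tall, tapered, stand round the seat, two at each edge, and leave the board 1.5 mm of play each side plus 2.5 mm lead-in. The board's x and y go along the fixture's x and y, eyelet end to +y.
- fixture_seat (a point): Middle of the seat on the fixture's top face, 25 mm above the bench: board's origin goes here.
- fixture_hole (a point): Mouth of the fixture's hole in its top face, at y = 74 mm, 25 mm above the bench: a 10 mm vertical hole through the block, chamfered 2 mm. With the board seated the eyelet's top is 11 mm above this mouth.
- pin: Steel locking pin, 60 g, upright in the holder, z up. Origin: the shank's lower tip. Shank 8 mm thick, tapered tip, 32 mm long; collar 20 mm across from 32 to 38 mm; round grip 14 mm across from 38 to 68 mm. At the start the tip is 4 mm above the bench. Fully in, the collar rests on the steel tab and the tip is 21 mm below the fixture hole's mouth.
- pin_grip (a point): On the axis of the pin's grip, 60 mm above its tip: a good TCP position for the grasp, pointing down (the fingertips stay clear of the collar).
- holder: Aluminium block 45 x 45 x 36 mm, fixed, with a 12 mm hole in which the pin stands, its collar on the block's top. Origin: centre of its underside.
- connector: Bystander: grey connector hood, 45 x 32 x 15 mm, origin at its underside.
- screwdriver: Bystander: screwdriver lying near the robot's right.
- meter: Bystander: grey multimeter 80 x 150 x 35 mm, lying at the far right, origin at its underside.
- spool: Bystander: grey spool 60 mm across, 46 mm tall, standing at the far side.
- brush: Bystander: cleaning brush lying at the far left.
- jar: Bystander: closed jar 56 mm across, 80 mm tall, at the right.

How it is judged (in metres and radians):
On the way, in this order (a step that is already met when the one before it is completed fails the run):
1. the board with the eyelet is held still and level at the viewing pose for 1.5 s (horizontal distance between board_middle and view below 0.012 m and z of board_middle in the frame of view between -0.01 and 0.01 m and angle between board's own z axis and vertical below 0.12 rad and angle between the y axis of board and the y axis of viewer, either way round below 0.15 rad and linear speed of board below 0.03 m/s), for 1.5 s.
2. the board lies flat in the fixture, eyelet over the hole, and is let go, the pin not yet in (horizontal distance between eyelet and fixture_hole below 0.004 m and horizontal distance between board and fixture_seat below 0.004 m and z of board in the frame of fixture_seat below 0.003 m and angle between board's own z axis and vertical below 0.05 rad and contact force between the fingers and board below 0.1 N and horizontal distance between pin and fixture_hole above 0.02 m), for 0.2 s.
3. the pin is fully down through the eyelet in the fixture's hole (horizontal distance between each of pin, eyelet and fixture_hole below 0.004 m and z of pin in the frame of fixture_hole below -0.017 m and angle between the z axis of pin and the z axis of fixture, either way round below 0.12 rad and horizontal distance between board and fixture_seat below 0.004 m and z of board in the frame of fixture_seat below 0.003 m and angle between board's own z axis and vertical below 0.05 rad), for 0.2 s.
At the end, for the whole second after the job is handed in: The board lies at rest in the fixture (middle and eyelet within 4 mm of seat middle and hole, feet within 3 mm of the seat's face, tilt under 0.05 rad); the pin is at rest through the eyelet, tip 17 mm or more below the hole's mouth, within 4 mm of its axis and 0.12 rad of upright (all of step 3 and linear speed of each of board, pin below 0.02 m/s); the robot touches nothing.
It fails at once if the board is tipped (more than 0.6 rad) (angle between board's own z axis and vertical above 0.6 rad).
It fails at once if the board is dropped (falls free of the fingers faster than 0.4 m/s, about 8 mm) (linear speed of board above 0.4 m/s and contact force between the fingers and board below 0.1 N).
It fails at once if the board is slammed onto the fixture (over 50 N) (contact force between board and fixture above 50 N).
It fails at once if the plain board or another bystander is moved (more than 25 mm) (distance of any of plain_board, connector, screwdriver, meter, spool, brush, jar from where it was at the start of the episode above 0.025 m).
It also fails if it takes over 72 s, if anything falls off the work surface, if the arm or the gripper's body presses on something with over 40 N, if the wrist force passes 120 N, or if a joint passes its speed limit or range.

## Working session

There is one attempt and no reset: what is moved stays moved. The work goes in short steps, Python scripts to look and compute and a shell command to move; the robot and the scene stay as the last step left them, time stands still between calls to the robot, and variables do not carry over. Pictures are saved under pics/ and viewed, at most 10 in all, crops included, and the job is handed in when it is done.

```bash
mkdir -p pics; python3 - <<'E'
from workcell import bot
import cv2
for n in ("scene","side"):
    cv2.imwrite(f"pics/{n}0.png",bot.camera(n)[:,:,::-1])
    m=bot.camera_model(n);print(n,m)
o=bot.get_obs();print(o)
E
```

```text
scene {'vertical_fov': 45.889656912263014, 'cx': 332.9565599462169, 'cy': 246.2272516100744, 'R': array([[-0.50004338,  0.86598283, -0.00550919],
       [ 0.51357776,  0.29142036, -0.80703907],
       [-0.69727648, -0.40638394, -0.59047235]]), 't': array([ 0.33839997, -0.16672967,  1.63162317])}
side {'vertical_fov': 47.25317134082353, 'cx': 322.1419431093678, 'cy': 239.18403080348423, 'R': array([[-0.88181837, -0.471338  ,  0.01539018],
       [-0.3127037 ,  0.55998052, -0.76722761],
       [ 0.35300533, -0.68136797, -0.64119024]]), 't': array([0.44833812, 0.31714162, 0.99299229])}
{'time': 0.1, 'q': array([ 4.45125506e-04,  5.00925905e+00,  1.00401372e+01,  9.50985350e+01,
       -4.16470110e-04,  8.99979862e+01]), 'qd': array([-0.02288286, -0.08152826,  0.19780484, -0.04273746,  0.08430165,
       -0.10936473]), 'joint_efforts': array([ 5.47294949e-04, -5.21561801e+01,  4.65652657e+01,  1.59993977e-02,
       -1.19309320e-06, -5.24902489e-06]), 'ee_pos': array([5.49832570e-01, 2.33592268e-06, 2.49351608e-01]), 'tcp_rot': array([-1.79932343e+02,  4.14091844e-04,  9.00024594e+01]), 'wrist_force': array([-0.31421629,  0.42326101,  0.60221274]), 'torque': array([-0.05170775, -0.01273897, -0.04668577]), 'grasp_force': 0.0, 'opening': 0.08505560184283617}
```

View pics/scene0.png

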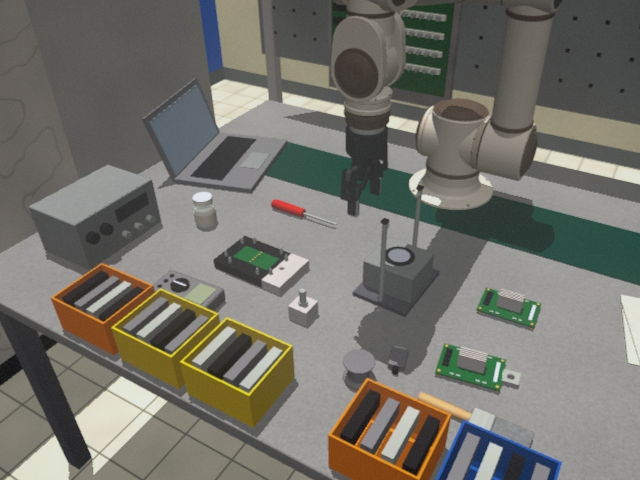

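View pics/side0.png

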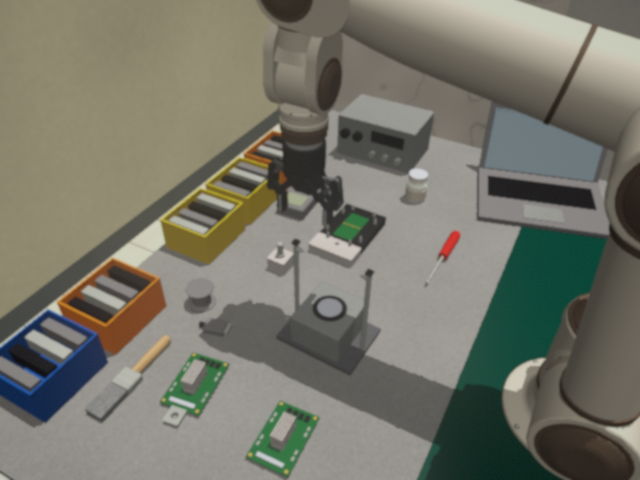

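The board with the tab is the far-left one: heat sink at scene (473,359) and side (194,372), tab at scene (510,377) and side (176,413). The viewer window is at scene (400,256) and side (330,308). The pin top is at scene (303,292) and side (283,246), and the fixture sits beyond it.

```bash
cat > h.py <<'E'
from workcell import bot
import numpy as np, cv2, json
def ray(m,p):
    f=240/np.tan(np.radians(m["vertical_fov"])/2); R=np.array(m["R"]);t=np.array(m["t"])
    d=R.T@np.array([(p[0]-m["cx"])/f,(p[1]-m["cy"])/f,1.]); return -R.T@t, d/np.linalg.norm(d)
def onz(m,p,z):
    c,d=ray(m,p); return c+d*(z-c[2])/d[2]
def tri(obs):  # [(model,pixel)] -> point, rms miss (mm)
    A=np.zeros((3,3));b=np.zeros(3);L=[]
    for m,p in obs:
        c,d=ray(m,p);P=np.eye(3)-np.outer(d,d);A+=P;b+=P@c;L.append((c,P))
    x=np.linalg.solve(A,b); return x,1e3*np.sqrt(np.mean([np.sum((P@(x-c))**2) for c,P in L]))
def proj(m,X):
    f=240/np.tan(np.radians(m["vertical_fov"])/2); c=np.array(m["R"])@np.array(X)+np.array(m["t"]); return c[:2]/c[2]*f+[m["cx"],m["cy"]]
def shot(k):
    o=bot.get_obs();m=bot.camera_model("wrist");im=bot.camera("wrist")[:,:,::-1]
    cv2.imwrite(f"pics/{k}.png",im); np.save(f"{k}.npy",m,allow_pickle=True)
    print(k,o["time"],o["ee_pos"].round(4),o["tcp_rot"].round(2)); return m
def load(k): return np.load(f"{k}.npy",allow_pickle=True).item()
E
python3 - <<'E'
from h import *
np.set_printoptions(precision=4,suppress=True)
s,d=bot.camera_model("scene"),bot.camera_model("side")
for n,a,b in [("hs",(473,359),(194,372)),("eye",(510,377),(176,413)),("win",(400,256),(330,308)),("postA",(419,187),(370,272)),("postB",(384,221),(296,242)),("pintop",(303,292),(283,246)),("plain hs",(511,300),(284,431))]:
    print(n,*tri([(s,a),(d,b)]))
print("fixhole",onz(s,(289,272),.025),onz(d,(334,246),.025))
m=bot.camera_model("wrist");c=-m["R"].T@m["t"];print(m,c)
E
```

```text
hs [0.6314 0.2738 0.0354] 2.6993632425846235
eye [0.6182 0.3448 0.0115] 1.4820036772604521
win [0.4671 0.0481 0.0821] 0.5739356271573891
postA [0.3907 0.049  0.2159] 0.6889976065554685
postB [0.5449 0.041  0.2153] 0.7970979247549319
pintop [ 0.6553 -0.084   0.0638] 0.895264236920222
plain hs [0.4267 0.2906 0.029 ] 0.036707763797620536
fixhole [ 0.576  -0.1731  0.025 ] [ 0.5744 -0.1824  0.025 ]
{'vertical_fov': 61.47449982122568, 'cx': 316.27450793261454, 'cy': 245.771591296731, 'R': array([[ 1.    , -0.0002,  0.0001],
       [-0.0003, -0.9451,  0.3268],
       [ 0.0001, -0.3268, -0.9451]]), 't': array([-0.5502, -0.0421,  0.3804])} [0.5502 0.0843 0.3733]
```

```bash
python3 -c "
from h import *; shot('w0')"
python3 -m crank '[[[0.3,-1,0.5,0,0,0],[0.3,-1,0.5,0,0,0],[0.3,-1,0,0,0,0],[0.3,-1,0,0,0,0],[0.3,-1,0,0,0,0],[0.3,-1,0,0,0,0],[0,0,0,0,0,0],[0,0,0,0,0,0],[0,0,0,0,0,0]]]'
python3 -c "
from h import *; shot('w1')"
python3 -m crank '[[[0.2,1,0,0,0,0],[0.2,1,0,0,0,0],[0.2,1,0,0,0,0],[0.2,1,0,0,0,0],[0.2,1,0,0,0,0],[0.2,1,0,0,0,0],[0,1,0,0,0,0],[0,1,0,0,0,0],[0,1,0,0,0,0],[0,1,0,0,0,0],[0,1,0,0,0,0],[0,1,0,0,0,0],[0,1,0,0,0,0],[0,1,0,0,0,0],[0,1,0,0,0,0],[0,0,0,0,0,0],[0,0,0,0,0,0],[0,0,0,0,0,0]]]'
python3 -c "
from h import *; shot('w2')"
python3 -m crank '[[[0.3,1,0,0,0,0],[0.3,1,0,0,0,0],[0.3,1,0,0,0,0],[0.3,0.5,0,0,0,0],[0,0,0,0,0,0],[0,0,0,0,0,0],[0,0,0,0,0,0]]]'
python3 - <<'E'
from h import *; shot('w3')
I=[cv2.resize(cv2.imread(f"pics/w{i}.png"),(400,300),interpolation=3) for i in range(4)]
cv2.imwrite("pics/all.png",np.vstack([np.hstack(I[:2]),np.hstack(I[2:])]))
E
```

```text
w0 0.1 [0.5498 0.     0.2494] [-179.93    0.     90.  ]
time: 0.9
ee_pos: [0.5858, -0.1197, 0.2697]
tcp_rot: [-180.0, -0.0, 90.0]
wrist_force: [0.1, 0.1, 0.2]
opening: 0.0852
grasp_force: 0.0
w1 0.9 [ 0.5858 -0.1197  0.2697] [-1.7996e+02 -2.0000e-02  8.9990e+01]
time: 2.45
ee_pos: [0.6096, 0.1801, 0.2701]
tcp_rot: [180.0, 0.0, 90.1]
wrist_force: [-0.0, -0.5, -0.0]
opening: 0.0853
grasp_force: 0.0
w2 2.45 [0.6096 0.1801 0.2701] [1.800e+02 1.000e-02 9.005e+01]
time: 3.08
ee_pos: [0.6339, 0.2489, 0.2702]
tcp_rot: [-180.0, 0.0, 89.9]
wrist_force: [0.5, -1.3, 0.6]
opening: 0.0853
grasp_force: 0.0
w3 3.0833 [0.6339 0.2489 0.2702] [-1.800e+02  1.000e-02  8.995e+01]
```

View pics/all.png

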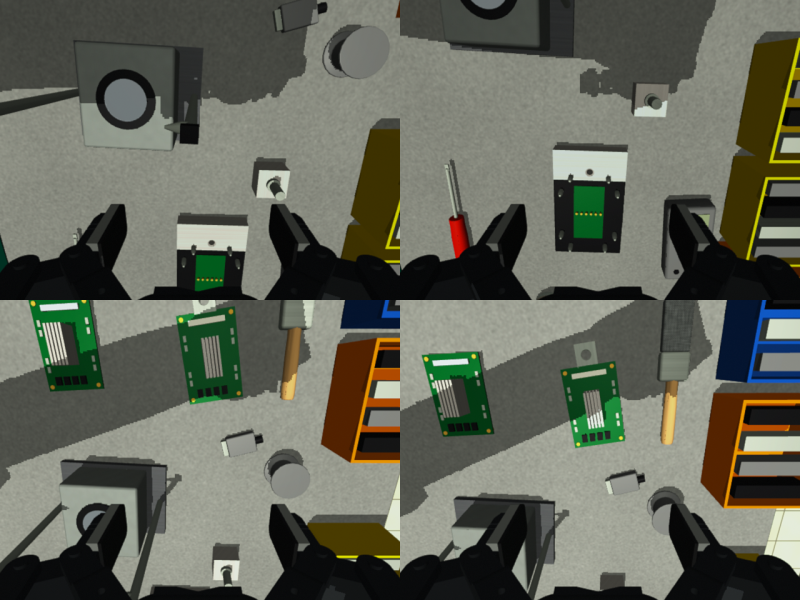

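```bash
python3 - <<'E'
from h import *
def c(k,x,y,w,h,s,): return cv2.resize(cv2.imread(f"pics/{k}.png")[y:y+h,x:x+w],None,fx=s,fy=s,interpolation=2)
cv2.imwrite("pics/b.png",np.hstack([c("w3",240,50,130,195,3),c("w2",270,0,130,195,3)]))
cv2.imwrite("pics/f.png",np.hstack([c("w1",230,130,200,290,2),c("w0",270,190,200,290,2)]))
E
```

```text
(no output)
```

View pics/b.png

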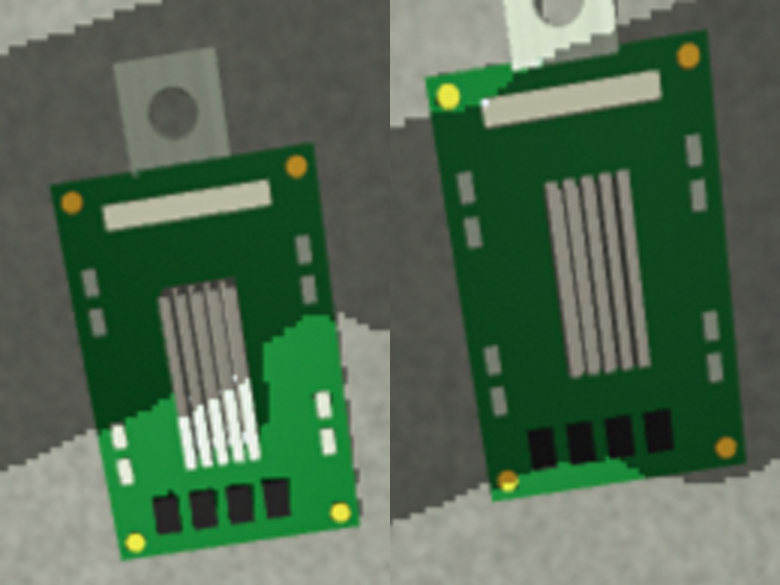

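View pics/f.png

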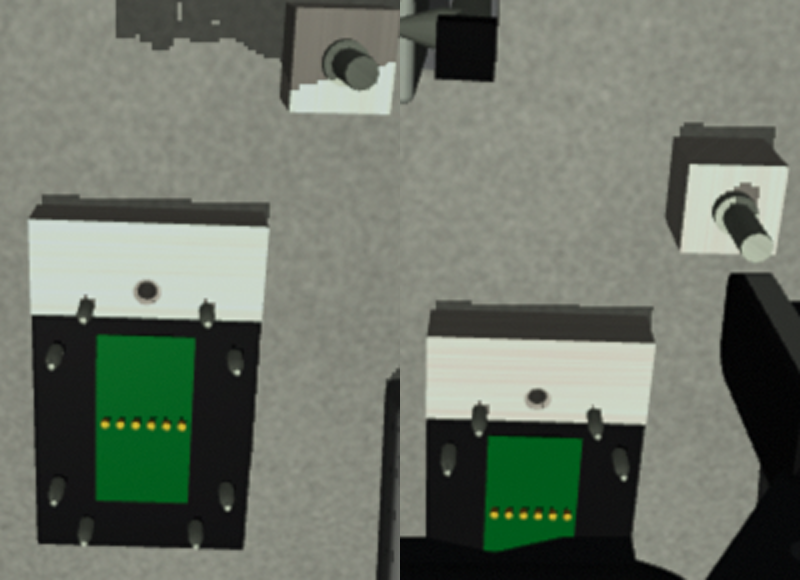

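The crops show the board's corners and heat sink, the fixture's hole, corners and tab-end line, and the pin. Next I fit the poses.

```bash
cat > fit.py <<'E'
from h import *
from scipy.optimize import least_squares
np.set_printoptions(precision=4,suppress=True)
def px(p,s,o): return (np.array(p)+.5)/s-.5+o
def fit(obs,x0):  # obs: (model, local point, pixel); x=[x,y,z,yaw]
    def P(x,l): c,s=np.cos(x[3]),np.sin(x[3]); return np.array([x[0]+c*l[0]-s*l[1],x[1]+s*l[0]+c*l[1],x[2]+l[2]])
    r=least_squares(lambda x:np.concatenate([proj(m,P(x,l))-p for m,l,p in obs]),x0,loss="soft_l1")
    print(r.x[:3],"yaw",np.degrees(r.x[3]).round(2),"rms px",np.sqrt(np.mean(r.fun**2)).round(2)); return r.x
E
python3 - <<'E'
from fit import *
w=[load(f"w{i}") for i in range(4)]
o3=lambda p:px(p,3,(240,50)); o2=lambda p:px(p,3,(270,0)); o1=lambda p:px(p,2,(230,130)); o0=lambda p:px(p,2,(270,190))
C=[(-.04,.06,.011),(.04,.06,.011),(.04,-.06,.011),(-.04,-.06,.011)]
H=[(-.011,.025,.043),(.011,.025,.043),(.011,-.025,.043),(-.011,-.025,.043)]
b3=[(52,185),(313,145),(358,525),(121,559)];h3=[(160,292),(236,282),(258,460),(188,469)]
b2=[(37,77),(318,31),(356,463),(101,500)];h2=[(155,183),(240,170),(260,366),(180,377)]
ob=[(w[3],l,o3(p)) for l,p in zip(C,b3)]+[(w[2],l,o2(p)) for l,p in zip(C,b2)]
oh=[(w[3],l,o3(p)) for l,p in zip(H,h3)]+[(w[2],l,o2(p)) for l,p in zip(H,h2)]
x0=[.63,.27,0,.15]
fit(ob,x0);fit(oh,x0);fit(ob+oh+[(w[3],(0,.074,.011),o3((173,112)))],x0)
print("pin",tri([(w[1],o1((362,72))),(w[0],o0((357,247)))]))
of=[(w[1],l,o1(p)) for l,p in [((-.058,.11,.025),(29,220)),((.058,.11,.025),(268,227)),((.058,-.082,.025),(243,549)),((-.058,-.082,.025),(38,543)),((-.058,.06,.025),(32,316)),((.058,.06,.025),(261,322)),((0,.074,.025),(147,291))]]
of0=[(w[0],l,o0(p)) for l,p in [((-.058,.11,.025),(27,338)),((.058,.11,.025),(255,344)),((-.058,.06,.025),(27,419)),((.058,.06,.025),(243,424)),((0,.074,.025),(137,398))]]
y0=[.58,-.25,0,0]
fit(of,y0);fit(of0,y0);f=fit(of+of0,y0)
print("hole",tri([(w[1],o1((147,291))),(w[0],o0((137,398)))]))
E
```

```text
[ 0.6292  0.2756 -0.0021] yaw 8.3 rms px 0.34
[ 0.6291  0.2757 -0.0006] yaw 7.92 rms px 0.67
[ 0.6291  0.2757 -0.0016] yaw 8.29 rms px 0.55
pin (array([ 0.6609, -0.0798,  0.072 ]), np.float64(0.0345054904825778))
[ 0.5708 -0.2699 -0.004 ] yaw -1.93 rms px 0.38
[ 0.5709 -0.2713 -0.0037] yaw -1.87 rms px 0.4
[ 0.5709 -0.2696 -0.0025] yaw -1.91 rms px 0.54
hole (array([ 0.5733, -0.194 ,  0.0243]), np.float64(0.16166028488309347))
```

Everything agrees with the sizes in the text: pin top at 72 mm, feet at 0, hole mouth at 24 mm. Next I grasp the board.

```bash
python3 -m crank '[[[-0.1,0.5,-1,0,0,0.4],[-0.1,0.5,-1,0,0,0.4],[-0.05,0.34,-1,0,0,0.4],[0,0,-1,0,0,0],[0,0,-1,0,0,0],[0,0,-1,0,0,0],[0,0,-1,0,0,0],[0,0,-1,0,0,0],[0,0,-0.6,0,0,0],[0,0,-0.6,0,0,0],[0,0,-0.6,0,0,0],[0,0,-0.6,0,0,0],[0,0,0,0,0,0],[0,0,0,0,0,0],[0,0,0,0,0,0]]]' 0.6 40
python3 -c "
from h import *; shot('w4')"
```

```text
time: 4.38
ee_pos: [0.6294, 0.277, 0.0628]
tcp_rot: [179.9, -0.0, 98.3]
wrist_force: [-0.4, -0.2, 0.5]
opening: 0.0514
grasp_force: 0.0
w4 4.3833 [0.6294 0.277  0.0628] [ 1.7994e+02 -1.0000e-02  9.8250e+01]
```

View pics/w4.png

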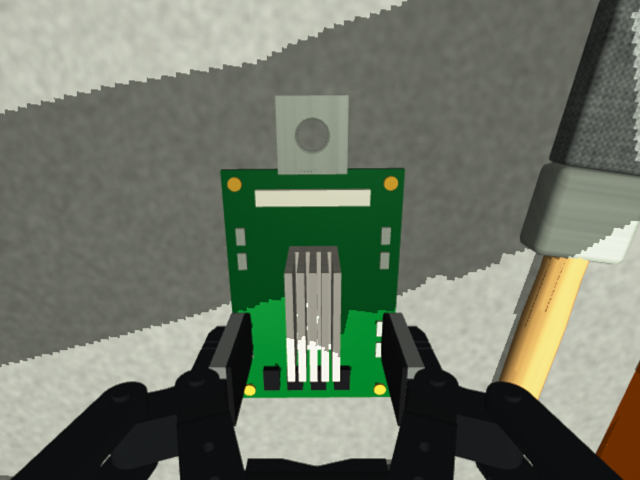

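The heat sink is centred between the fingers (sink x≈313, pads at 238 and 398) and the board is square to the image. I go down and close.

```bash
python3 -m crank '[[[0,-0.03,-0.5,0,0,0],[0,-0.03,-0.5,0,0,0],[0,0,-0.44,0,0,0],[0,0,0,0,0,0],[0,0,0,0,0,0],[0,0,0,0,0,0]]]' 0.6 50
python3 -m crank '[[[0,0,0,0,0,0],[0,0,0,0,0,0],[0,0,0,0,0,0],[0,0,0,0,0,0],[0,0,0,0,0,0],[0,0,0,0,0,0],[0,0,0,0,0,0],[0,0,0,0,0,0],[0,0,0,0,0,0],[0,0,0,0,0,0]]]' 0 50
python3 -m crank '[[[0,0,0.3,0,0,0],[0,0,0.6,0,0,0],[0,0,0.6,0,0,0],[0,0,0,0,0,0],[0,0,0,0,0,0],[0,0,0,0,0,0]]]'
```

```text
time: 4.93
ee_pos: [0.629, 0.2756, 0.0331]
tcp_rot: [-180.0, 0.0, 98.3]
wrist_force: [0.7, -0.1, -0.2]
opening: 0.0511
grasp_force: 0.0
time: 5.77
ee_pos: [0.6293, 0.2758, 0.0338]
tcp_rot: [179.9, -0.0, 98.3]
wrist_force: [-0.5, -0.3, 5.8]
opening: 0.0212
grasp_force: 49.8
time: 6.27
ee_pos: [0.629, 0.2756, 0.0632]
tcp_rot: [180.0, -0.0, 98.2]
wrist_force: [-0.9, -0.9, -2.2]
opening: 0.0212
grasp_force: 49.1
```

```bash
python3 -m crank '[[[0,0,0.5,0,0,0],[0,0,1,0,0,0],[0,0,1,0,0,0],[0,0,1,0,0,0],[-0.25,-0.3,1,0,0,-0.1],[-0.5,-0.7,1,0,0,-0.1],[-0.6,-0.85,1,0,0,-0.1],[-0.6,-0.85,1,0,0,-0.1],[-0.6,-0.85,1,0,0,-0.1],[-0.6,-0.85,1,0,0,-0.1],[-0.6,-0.85,1,0,0,-0.1],[-0.6,-0.85,0.6,0,0,-0.1],[-0.6,-0.85,0,0,0,-0.15],[-0.6,-0.85,0,0,0,-0.15],[-0.6,-0.85,0,0,0,-0.15],[-0.6,-0.85,0,0,0,-0.15],[-0.6,-0.85,0,0,0,-0.15],[-0.6,-0.85,0,0,0,-0.14]]]'
python3 -m crank '[[[-0.55,-0.81,0,0,0,0],[-0.22,-0.38,0,0,0,0],[0,0,0,0,0,0],[0,0,0,0,0,0],[0,0,0,0,0,0]]]'
python3 - <<'E'
from h import *
np.set_printoptions(precision=4,suppress=True)
a=bot.camera("scene")[:,:,::-1];b=bot.camera("side")[:,:,::-1]
s,d=bot.camera_model("scene"),bot.camera_model("side")
def c(im,m): 
    u=proj(m,(.4675,.0465,.22)).astype(int)-[66,95];print(u); return cv2.resize(im[u[1]:u[1]+190,u[0]:u[0]+132],None,fx=3,fy=3,interpolation=2)
cv2.imwrite("pics/v.png",np.hstack([c(a,s),c(b,d)]))
E
```

```text
time: 7.77
ee_pos: [0.4691, 0.0508, 0.2856]
tcp_rot: [180.0, 0.0, 86.6]
wrist_force: [-0.5, -0.3, -2.5]
opening: 0.0209
grasp_force: 49.3
time: 8.18
ee_pos: [0.455, 0.0283, 0.2852]
tcp_rot: [180.0, -0.0, 86.6]
wrist_force: [0.4, 0.9, -2.6]
opening: 0.0214
grasp_force: 49.3
[337 106]
[265 159]
```

View pics/v.png

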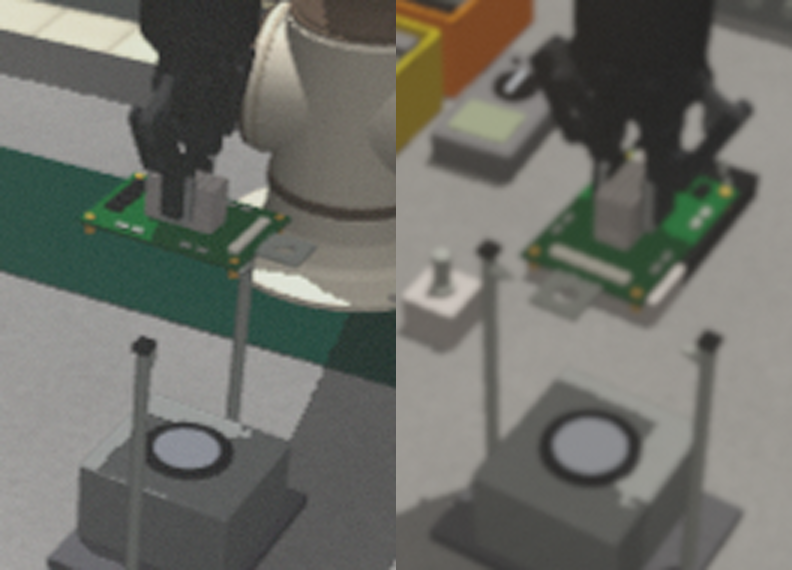

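The board hangs level, and the post tops at scene (385,221) and side (296,242), (369,273) agree with the earlier values. I centre it and go down to the viewing pose.

```bash
python3 -m crank '[[[0.3,0.45,0,0,0,0],[0.32,0.46,0,0,0,0],[0,0,-0.5,0,0,0],[0,0,-0.7,0,0,0],[0,0,-0.7,0,0,0],[0,0,-0.6,0,0,0],[0,0,-0.4,0,0,0],[0,0,-0.14,0,0,0],[0,0,0,0,0,0],[0,0,0,0,0,0],[0,0,0,0,0,0]]]'
python3 - <<'E'
from h import *
a=bot.camera("scene")[:,:,::-1];b=bot.camera("side")[:,:,::-1]
s,d=bot.camera_model("scene"),bot.camera_model("side")
def c(im,m): 
    u=proj(m,(.4675,.0465,.2)).astype(int)-[50,45];print(u); return cv2.resize(im[u[1]:u[1]+90,u[0]:u[0]+100],None,fx=4,fy=4,interpolation=2)
cv2.imwrite("pics/v2.png",np.hstack([c(a,s),c(b,d)]))
E
```

```text
time: 9.2
ee_pos: [0.4673, 0.0461, 0.2251]
tcp_rot: [179.9, -0.0, 86.6]
wrist_force: [0.4, -0.1, -2.4]
opening: 0.0215
grasp_force: 49.4
[352 165]
[281 218]
```

View pics/v2.png

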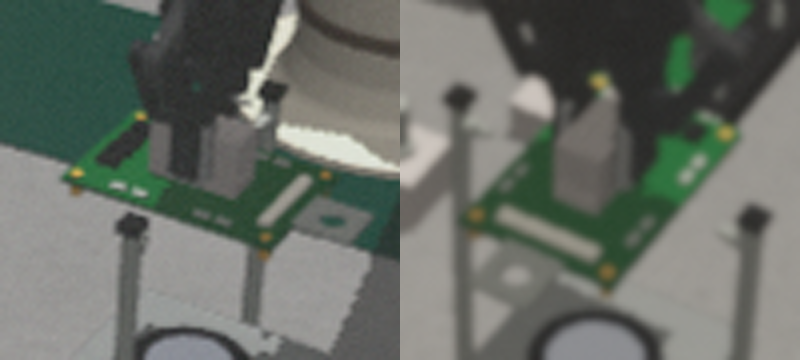

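```bash
python3 -m crank '[[[0,0,0,0,0,0],[0,0,0,0,0,0],[0,0,0,0,0,0],[0,0,0,0,0,0],[0,0,0,0,0,0],[0,0,0,0,0,0],[0,0,0,0,0,0],[0,0,0,0,0,0],[0,0,0,0,0,0],[0,0,0,0,0,0],[0,0,0,0,0,0],[0,0,0,0,0,0],[0,0,0,0,0,0],[0,0,0,0,0,0],[0,0,0,0,0,0],[0,0,0,0,0,0]]]'
python3 -m crank '[[[0,0,0,0,0,0],[0,0,0,0,0,0],[0,0,0,0,0,0],[0,0,0,0,0,0],[0,0,0,0,0,0],[0,0,0,0,0,0],[0,0,0,0,0,0],[0,0,0,0,0,0],[0,0,0,0,0,0],[0,0,0,0,0,0],[0,0,0,0,0,0],[0,0,0,0,0,0]]]'
python3 - <<'E'
from h import *
s,d=bot.camera_model("scene"),bot.camera_model("side")
T=lambda a,b:print(tri([(s,(352+a[0]/4,165+a[1]/4)),(d,(281+b[0]/4,218+b[1]/4))]))
T((332,220),(118,274))   # eyelet
T((76,172),(327,131)); T((326,175),(75,214)); T((265,237),(207,270)); T((141,116),(199,81)) # corner studs
T((131,218),(60,92)); T((273,90),(353,214))  # post tops
shot("w5")
E
```

```text
time: 10.63
ee_pos: [0.467, 0.046, 0.2244]
tcp_rot: [180.0, 0.0, 86.6]
wrist_force: [0.2, -0.5, -1.0]
opening: 0.0214
grasp_force: 49.4
time: 11.63
ee_pos: [0.467, 0.046, 0.2244]
tcp_rot: [-180.0, 0.0, 86.6]
wrist_force: [0.1, -0.9, -1.2]
opening: 0.0214
grasp_force: 49.4
(array([0.47128223, 0.11876382, 0.20128214]), np.float64(0.034430458162859535))
(array([ 0.4448153 , -0.03933889,  0.1696274 ]), np.float64(3.813947547951919))
(array([0.48880554, 0.1212686 , 0.2350686 ]), np.float64(3.5440257436500673))
(array([0.45223754, 0.07456448, 0.16937689]), np.float64(4.278786667515335))
(array([0.48324152, 0.01859415, 0.23561028]), np.float64(2.963638149777119))
(array([0.54423865, 0.04205962, 0.21874086]), np.float64(0.7780425735007671))
(array([0.39181148, 0.05150732, 0.21714519]), np.float64(0.566459971420863))
w5 11.6333 [0.467  0.046  0.2244] [-180.      0.     86.63]
```

The hold lasted more than 2 s. The eyelet measures (0.471, 0.119, 0.201) against (0.472, 0.120, 0.2015) expected, so the pose is right. I lift out and look at the fixture past the side of the board.

```bash
python3 -m crank '[[[0,0,0.5,0,0,0],[0,0,0.8,0,0,0],[0,0,0.9,0,0,0],[0,0,0.8,0,0,0],[-0.3,-0.7,0,0,0,0],[-0.4,-0.95,0,0,0,0],[-0.4,-0.95,0,0,0,0],[-0.4,-0.95,0,0,0,0],[-0.4,-0.95,0,0,0,0],[-0.4,-0.95,0,0,0,0],[-0.4,-0.95,0,0,0,0],[-0.4,-0.95,0,0,0,0],[-0.25,-0.6,0,0,0,0],[0,0,0,0,0,0],[0,0,0,0,0,0],[0,0,0,0,0,0]]]'
python3 -c "
from h import *; shot('w6')"
python3 -m crank '[[[0,-0.8,0,0,0,0],[0,-0.9,0,0,0,0],[0,-0.8,0,0,0,0],[0,0,0,0,0,0],[0,0,0,0,0,0],[0,0,0,0,0,0]]]'
python3 - <<'E'
from h import *; shot('w7')
I=[cv2.imread(f"pics/w{i}.png") for i in (6,7)]
m6,m7=load("w6"),load("w7")
o=[]
for im,m in zip(I,(m6,m7)):
    u=proj(m,(.571,-.245,.025)).astype(int)-[90,140]; u=np.clip(u,0,[440,185]); print(u)
    o.append(cv2.resize(im[u[1]:u[1]+295,u[0]:u[0]+200],None,fx=2,fy=2,interpolation=2))
cv2.imwrite("pics/f2.png",np.hstack(o))
E
```

```text
time: 13.02
ee_pos: [0.4002, -0.1127, 0.2848]
tcp_rot: [180.0, -0.0, 86.6]
wrist_force: [0.7, -0.1, -2.4]
opening: 0.0212
grasp_force: 49.6
w6 13.0167 [ 0.4002 -0.1127  0.2848] [ 1.7997e+02 -1.0000e-02  8.6620e+01]
time: 13.57
ee_pos: [0.4002, -0.1623, 0.2844]
tcp_rot: [-180.0, -0.0, 86.7]
wrist_force: [0.9, 0.8, -1.6]
opening: 0.0213
grasp_force: 49.6
w7 13.5667 [ 0.4002 -0.1623  0.2844] [-1.7999e+02 -2.0000e-02  8.6660e+01]
[392 171]
[396 128]
```

View pics/f2.png

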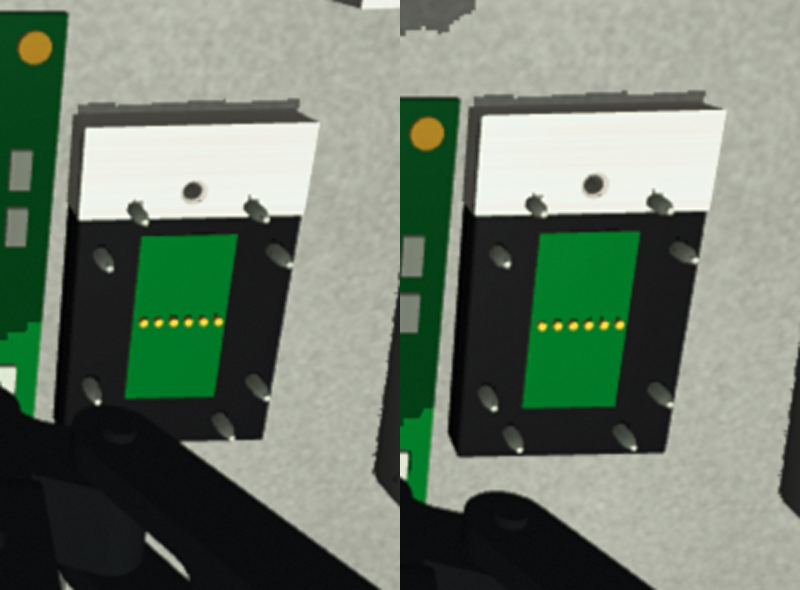

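```bash
python3 - <<'E'
from fit import *
w=[load(f"w{i}") for i in range(8)]
o1=lambda p:px(p,2,(230,130)); o0=lambda p:px(p,2,(270,190)); o6=lambda p:px(p,2,(392,171)); o7=lambda p:px(p,2,(396,128))
L=dict(TL=(-.058,.11,.025),TR=(.058,.11,.025),BR=(.058,-.082,.025),BL=(-.058,-.082,.025),jL=(-.058,.06,.025),jR=(.058,.06,.025),h=(0,.074,.025))
D=[(w[1],o1,dict(TL=(29,220),TR=(268,227),BR=(243,549),BL=(38,543),jL=(32,316),jR=(261,322),h=(147,291))),
(w[0],o0,dict(TL=(27,338),TR=(255,344),jL=(27,419),jR=(243,424),h=(137,398))),
(w[6],o6,dict(TL=(87,127),TR=(319,122),jL=(79,220),jR=(301,215),h=(193,191),BR=(263,439))),
(w[7],o7,dict(TL=(82,116),TR=(325,109),jL=(74,216),jR=(306,211),h=(194,184),BR=(264,452),BL=(60,457)))]
O=[[(m,L[k],o(p)) for k,p in d.items()] for m,o,d in D]
y0=[.571,-.27,0,0]
for q in O: fit(q,y0)
fit(sum(O,[]),y0)
print("hole tri",tri([(m,o(d["h"])) for m,o,d in D]))
# board in hand: eyelet in tool-aligned axes
print("w4 eyelet z=.011",onz(w[4],(312,135),.011))
for k,tcp in (("w5",(.4670,.0460,.2244)),("w6",(.4002,-.1127,.2848)),("w7",(.4002,-.1623,.2844))):
    m=load(k);y=np.radians(-3.37);e=np.array(tcp)+[-np.sin(y)*.074,np.cos(y)*.074,-.023]
    u=proj(m,e);print(k,"pred eyelet px",u,end=" ")
    a=u.astype(int)-45; g=cv2.imread(f"pics/{k}.png",0)[max(a[1],0):a[1]+90,a[0]:a[0]+90]
    c=cv2.HoughCircles(cv2.medianBlur(g,3),cv2.HOUGH_GRADIENT,1,30,param1=80,param2=15,minRadius=10,maxRadius=30)
    if c is not None:
        for q in c[0][:3]:
            p=q[:2]+[a[0],max(a[1],0)]; r=onz(m,p,e[2])-tcp; print("found",p,q[2],"along",r[0]*-np.sin(y)+r[1]*np.cos(y),"across",r[0]*np.cos(y)+r[1]*np.sin(y))
E
```

```text
[ 0.5708 -0.2699 -0.004 ] yaw -1.93 rms px 0.38
[ 0.5709 -0.2713 -0.0037] yaw -1.87 rms px 0.4
[ 0.5717 -0.2691 -0.0028] yaw -2.09 rms px 0.36
[ 0.5719 -0.269  -0.0032] yaw -1.86 rms px 0.57
[ 0.571  -0.2687 -0.0015] yaw -1.95 rms px 0.6
hole tri (array([ 0.5732, -0.1939,  0.0244]), np.float64(0.17199271199312513))
w4 eyelet z=.011 [0.6176 0.3489 0.011 ]
w5 pred eyelet px [315.021  137.3462] found [315.5 138.5] 20.7 along 0.07360580414645632 across 0.0001685367393493703
w6 pred eyelet px [314.8929 137.436 ] found [315.5 138.5] 20.7 along 0.07363630849201659 across 0.0002137333285209004
w7 pred eyelet px [315.1902 137.3888] found [315.5 136.5] 20.5 along 0.0743031943580372 across 0.00010931924984126581
```

The fixture, from four views, has its seat at (0.571, -0.2685) with yaw -1.95°. The eyelet sits 74 mm ahead of the TCP in the hand, as it should. I move over the fixture and then down close to it.

```bash
python3 -m crank '[[[0.5,-0.3,0,0,0,0.1],[0.85,-0.53,0,0,0,0.1],[0.9,-0.56,0,0,0,0],[0.9,-0.56,0,0,0,0],[0.9,-0.56,0,0,0,0],[0.9,-0.56,0,0,0,0],[0.9,-0.56,0,0,0,0],[0.9,-0.56,0,0,0,0],[0.9,-0.56,0,0,0,0],[0.585,-0.36,0,0,0,0],[0.3,-0.195,0,0,0,0],[0,0,0,0,0,0],[0,0,0,0,0,0],[0,0,0,0,0,0]]]'
python3 -m crank '[[[0,0,-0.5,0,0,0],[0,0,-0.9,0,0,0],[0,0,-1,0,0,0],[0,0,-1,0,0,0],[0,0,-1,0,0,0],[0,0,-1,0,0,0],[0,0,-1,0,0,0],[0,0,-1,0,0,0],[0,0,-0.8,0,0,0],[0,0,-0.5,0,0,0],[0,0,-0.3,0,0,0],[0,0,0,0,0,0],[0,0,0,0,0,0],[0,0,0,0,0,0],[0,0,0,0,0,0]]]' - 30
python3 -c "
from h import *
np.set_printoptions(precision=5,suppress=True)
o=bot.get_obs();print(o['ee_pos'],o['tcp_rot'],o['wrist_force'])"
```

```text
time: 14.78
ee_pos: [0.5702, -0.2684, 0.2848]
tcp_rot: [180.0, 0.0, 88.0]
wrist_force: [-0.4, 0.8, -2.4]
opening: 0.0211
grasp_force: 49.7
time: 16.03
ee_pos: [0.5712, -0.2693, 0.1057]
tcp_rot: [179.9, 0.0, 88.0]
wrist_force: [0.3, 0.5, -0.9]
opening: 0.0211
grasp_force: 49.7
[ 0.57119 -0.26933  0.10567] [179.9019    0.04173  88.00335] [ 0.29019  0.50367 -0.92497]
```

```bash
python3 -m crank '[[[0,0,-0.5,0,0,0],[0,0,-0.5,0,0,0],[0,0,-0.3,0,0,0],[0,0,-0.15,0,0,0],[0,0,-0.1,0,0,0],[0,0,0,0,0,0],[0,0,0,0,0,0]]]' 0 30
python3 -m crank '[[[0,0,-0.1,0,0,0],[0,0,-0.1,0,0,0],[0,0,-0.1,0,0,0],[0,0,0,0,0,0],[0,0,0,0,0,0]]]'
```

```text
time: 16.62
ee_pos: [0.5707, -0.2691, 0.0735]
tcp_rot: [180.0, 0.0, 88.0]
wrist_force: [-0.2, -0.6, -2.6]
opening: 0.0209
grasp_force: 49.7
time: 17.03
ee_pos: [0.5706, -0.2691, 0.0672]
tcp_rot: [-180.0, -0.0, 88.0]
wrist_force: [-1.0, -0.2, -1.1]
opening: 0.0216
grasp_force: 49.7
```

```bash
python3 -m crank '[[[0,0.03,-0.1,0,0,0],[0,0,-0.1,0,0,0],[0,0,-0.08,0,0,0],[0,0,0,0,0,0],[0,0,0,0,0,0]]]'
python3 -m crank '[[[0,0,-0.05,0,0,0],[0,0,-0.04,0,0,0],[0,0,0,0,0,0],[0,0,0,0,0,0]]]'
```

```text
time: 17.45
ee_pos: [0.5706, -0.2685, 0.0616]
tcp_rot: [-180.0, -0.0, 88.0]
wrist_force: [-0.1, 0.6, -2.2]
opening: 0.0213
grasp_force: 49.7
time: 17.78
ee_pos: [0.5707, -0.2685, 0.06]
tcp_rot: [180.0, -0.0, 88.0]
wrist_force: [-0.6, 0.4, -2.8]
opening: 0.0212
grasp_force: 49.7
```

```bash
python3 -m crank '[[[0,0,-0.03,0,0,0],[0,0,-0.02,0,0,0],[0,0,0,0,0,0],[0,0,0,0,0,0]]]'
python3 -m crank '[[[0,0,-0.02,0,0,0],[0,0,0,0,0,0],[0,0,0,0,0,0]]]'
```

```text
time: 18.12
ee_pos: [0.5707, -0.2685, 0.059]
tcp_rot: [-180.0, -0.0, 88.0]
wrist_force: [0.3, -0.0, -2.8]
opening: 0.0213
grasp_force: 49.7
time: 18.37
ee_pos: [0.5707, -0.2685, 0.0589]
tcp_rot: [180.0, 0.0, 88.0]
wrist_force: [-1.7, 0.2, 1.1]
opening: 0.021
grasp_force: 49.9
```

```bash
python3 -m crank '[[[0,0,0,0,0,0],[0,0,0,0,0,0],[0,0,0,0,0,0],[0,0,0,0,0,0],[0,0,0,0,0,0],[0,0,0,0,0,0]]]' 0.45
python3 -m crank '[[[0,0,0.3,0,0,0],[0,0,0.6,0,0,0],[0,0,1,0,0,0],[0,0,1,0,0,0],[0,0,1,0,0,0],[0,0,1,0,0,0],[0,0,1,0,0,0],[0,0,1,0,0,0],[0,0,0.6,0,0,0],[0,0,0,0,0,0],[0,0,0,0,0,0],[0,0,0,0,0,0]]]'
python3 - <<'E'
from h import *; shot('w8')
cv2.imwrite("pics/w8c.png",cv2.imread("pics/w8.png"))
E
```

```text
time: 18.87
ee_pos: [0.5707, -0.2685, 0.0586]
tcp_rot: [180.0, 0.0, 88.0]
wrist_force: [0.1, -0.3, 0.3]
opening: 0.0382
grasp_force: 0.0
time: 19.87
ee_pos: [0.5705, -0.2684, 0.208]
tcp_rot: [-180.0, -0.0, 88.0]
wrist_force: [0.0, -0.4, 0.5]
opening: 0.0382
grasp_force: 0.0
w8 19.8667 [ 0.5705 -0.2684  0.208 ] [-1.7996e+02 -2.0000e-02  8.8000e+01]
```

View pics/w8.png

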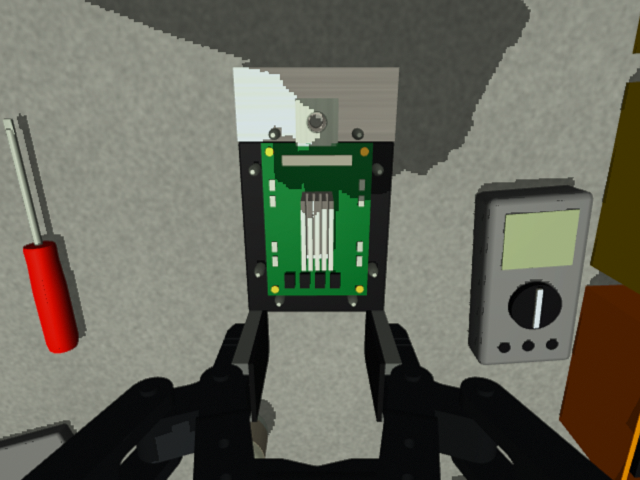

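The board lies between the pegs with the fixture hole visible inside the eyelet at about (316,121). I go to the pin and re-measure it by image code.

```bash
python3 -m crank '[[[0.4,0.8,0,0,0,0],[0.45,0.9,0,0,0,0],[0.45,0.95,0,0,0,0],[0.45,0.95,0,0,0,0],[0.45,0.95,0,0,0,0],[0.45,0.95,0,0,0,0],[0.45,0.9,0,0,0,0],[0.45,0.6,0,0,0,0],[0.45,0.4,0,0,0,0],[0.3,0.4,0,0,0,0],[0.2,0.2,0,0,0,0],[0,0,0,0,0,0],[0,0,0,0,0,0],[0,0,0,0,0,0]]]' 0.5
python3 -c "
from h import *; shot('w9')"
python3 -m crank '[[[0,0.5,-0.5,0,0,0],[0,0.5,-0.5,0,0,0],[0,0.45,-0.5,0,0,0],[0,0,0,0,0,0],[0,0,0,0,0,0],[0,0,0,0,0,0]]]'
python3 - <<'E'
from h import *
np.set_printoptions(precision=4,suppress=True)
shot('w10')
def circ(k,X,r0,r1,H=40):
    m=load(k);u=proj(m,X);a=np.maximum(u.astype(int)-H,0);g=cv2.imread(f"pics/{k}.png",0)[a[1]:a[1]+2*H,a[0]:a[0]+2*H]
    g=cv2.resize(g,None,fx=4,fy=4,interpolation=2)
    c=cv2.HoughCircles(cv2.GaussianBlur(g,(7,7),0),cv2.HOUGH_GRADIENT,1,20,param1=80,param2=18,minRadius=r0*4,maxRadius=r1*4)
    print(k,"pred",u); 
    if c is None: return
    for q in c[0][:4]:
        p=(q[:2]+.5)/4-.5+a; print("  ",p,q[2]/4,onz(m,p,X[2]))
circ("w8",(.5733,-.1943,.036),8,14,30)
for k in("w9","w10"): circ(k,(.6609,-.0798,.072),6,14)
for k in ("w0","w1"): circ(k,(.6609,-.0798,.072),5,12,25)
E
```

```text
time: 21.08
ee_pos: [0.6605, -0.1092, 0.2086]
tcp_rot: [-180.0, 0.0, 88.0]
wrist_force: [-0.4, -0.5, -0.4]
opening: 0.0425
grasp_force: 0.0
w9 21.0833 [ 0.6605 -0.1092  0.2086] [-1.7999e+02  1.0000e-02  8.7970e+01]
time: 21.63
ee_pos: [0.6607, -0.0802, 0.1794]
tcp_rot: [180.0, 0.0, 88.0]
wrist_force: [-0.1, 0.8, 0.9]
opening: 0.0427
grasp_force: 0.0
w10 21.6333 [ 0.6607 -0.0802  0.1794] [179.95   0.01  87.98]
w8 pred [315.7973 121.6661]
   [317. 122.] 10.875 [ 0.5741 -0.1946  0.036 ]
w9 pred [314.5066 195.045 ]
   [314.5 195.5] 9.925 [ 0.6609 -0.0801  0.072 ]
   [314.75 185.75] 13.85 [ 0.6613 -0.0737  0.072 ]
w10 pred [315.5614 251.8483]
   [314.75 234.5 ] 13.575 [ 0.6608 -0.0687  0.072 ]
   [314.75 239.5 ] 11.575 [ 0.6607 -0.0719  0.072 ]
   [316.25 254.25] 12.4 [ 0.6613 -0.0814  0.072 ]
   [320.75 232.5 ] 10.475 [ 0.6645 -0.0676  0.072 ]
w0 pred [448.2737 313.3129]
   [436.5  297.75] 9.2 [ 0.6496 -0.0653  0.072 ]
   [448. 314.] 7.475 [ 0.6607 -0.0804  0.072 ]
w1 pred [410.6837 165.8248]
   [403.5 161.5] 11.55 [ 0.655  -0.0764  0.072 ]
   [409.75 164.75] 9.975 [ 0.6601 -0.079   0.072 ]
```

Every view puts the pin at (0.6608, -0.080). I go down and grip it.

```bash
python3 -m crank '[[[0,0,-0.6,0,0,0],[0,0,-1,0,0,0],[0,0,-1,0,0,0],[0,0,-1,0,0,0],[0,0,-0.9,0,0,0],[0,0,-0.6,0,0,0],[0,0,-0.4,0,0,0],[0,0,-0.27,0,0,0],[0,0,0,0,0,0],[0,0,0,0,0,0],[0,0,0,0,0,0]]]'
python3 -m crank '[[[0,0,0,0,0,0],[0,0,0,0,0,0],[0,0,0,0,0,0],[0,0,0,0,0,0],[0,0,0,0,0,0],[0,0,0,0,0,0],[0,0,0,0,0,0],[0,0,0,0,0,0]]]' 0 40
python3 -m crank '[[[0,0,0.3,0,0,0],[0,0,0.7,0,0,0],[0,0,1,0,0,0],[0,0,1,0,0,0],[0,0,1,0,0,0],[0,0,1,0,0,0],[0,0,0,0,0,0],[0,0,0,0,0,0],[0,0,0,0,0,0]]]'
```

```text
time: 22.6
ee_pos: [0.6613, -0.0796, 0.0644]
tcp_rot: [179.9, 0.0, 88.0]
wrist_force: [0.6, 0.2, -1.3]
opening: 0.0427
grasp_force: 0.0
time: 23.27
ee_pos: [0.661, -0.0795, 0.0639]
tcp_rot: [179.9, 0.0, 88.0]
wrist_force: [-0.2, -0.8, 6.1]
opening: 0.0124
grasp_force: 39.2
time: 24.02
ee_pos: [0.6604, -0.0794, 0.162]
tcp_rot: [-179.9, -0.0, 88.0]
wrist_force: [-0.1, -0.1, -1.3]
opening: 0.0124
grasp_force: 39.0
```

```bash
python3 -m crank '[[[-0.3,-0.4,0,0,0,0],[-0.6,-0.8,0,0,0,0],[-0.7,-0.9,0,0,0,0],[-0.7,-0.9,0,0,0,0],[-0.7,-0.9,0,0,0,0],[-0.7,-0.9,0,0,0,0],[-0.4,-0.6,0,0,0,0],[-0.245,-0.32,0,0,0,0],[0,0,0,0,0,0],[0,0,-0.5,0,0,0],[0,0,-0.8,0,0,0],[0,0,-0.8,0,0,0],[0,0,-0.5,0,0,0],[0,0,-0.3,0,0,0],[0,0,-0.2,0,0,0],[0,0,0,0,0,0],[0,0,0,0,0,0],[0,0,0,0,0,0]]]'
python3 - <<'E'
from h import *
np.set_printoptions(precision=4,suppress=True)
m=shot('w11');o=bot.get_obs();print(o['ee_pos'])
for n,X in (("tip",(.5735,-.1943,.040)),("eyelet",(.5735,-.1943,.036)),("collar",(.5735,-.1943,.078))): print(n,proj(m,X))
E
```

```text
time: 25.52
ee_pos: [0.5743, -0.1939, 0.102]
tcp_rot: [179.9, 0.0, 88.0]
wrist_force: [1.3, -0.3, -0.7]
opening: 0.0126
grasp_force: 39.0
w11 25.5167 [ 0.5743 -0.1939  0.102 ] [179.93   0.02  88.01]
[ 0.5742 -0.194   0.102 ]
tip [313.7185 284.0423]
eyelet [313.7458 280.7966]
collar [313.3982 322.1798]
```

```bash
python3 -m crank '[[[-0.03,0,-0.15,0,0,0],[0,0,-0.2,0,0,0],[0,0,-0.2,0,0,0],[0,0,-0.1,0,0,0],[0,0,0,0,0,0],[0,0,0,0,0,0]]]'
python3 -m crank '[[[0,0,-0.1,0,0,0],[0,0,-0.1,0,0,0],[0,0,-0.1,0,0,0],[0,0,0,0,0,0],[0,0,0,0,0,0]]]'
```

```text
time: 26.07
ee_pos: [0.573, -0.1939, 0.0879]
tcp_rot: [-180.0, -0.0, 88.0]
wrist_force: [0.5, -0.1, -0.3]
opening: 0.0128
grasp_force: 39.0
time: 26.48
ee_pos: [0.5731, -0.1939, 0.082]
tcp_rot: [-180.0, -0.0, 88.0]
wrist_force: [0.6, 0.7, 0.1]
opening: 0.0129
grasp_force: 39.0
```

```bash
python3 -m crank '[[[0,0,-0.15,0,0,0],[0,0,-0.15,0,0,0],[0,0,-0.15,0,0,0],[0,0,-0.15,0,0,0],[0,0,-0.1,0,0,0],[0,0,0,0,0,0],[0,0,0,0,0,0]]]'
python3 -m crank '[[[0,0,-0.06,0,0,0],[0,0,-0.06,0,0,0],[0,0,-0.04,0,0,0],[0,0,0,0,0,0],[0,0,0,0,0,0]]]'
```

```text
time: 27.07
ee_pos: [0.5731, -0.1939, 0.068]
tcp_rot: [-180.0, -0.0, 88.0]
wrist_force: [0.4, 0.4, -0.9]
opening: 0.0124
grasp_force: 39.0
time: 27.48
ee_pos: [0.5732, -0.1939, 0.0649]
tcp_rot: [-180.0, -0.0, 88.0]
wrist_force: [-0.6, -0.6, -1.1]
opening: 0.013
grasp_force: 39.0
```

Tip is about 20 mm below the mouth with no side force. I lower the last millimetre, release and retreat.

```bash
python3 -m crank '[[[0,0,-0.03,0,0,0],[0,0,-0.02,0,0,0],[0,0,0,0,0,0],[0,0,0,0,0,0]]]'
python3 -m crank '[[[0,0,0,0,0,0],[0,0,0,0,0,0],[0,0,0,0,0,0],[0,0,0,0,0,0],[0,0,0,0,0,0],[0,0,0,0,0,0]]]' 0.45
python3 -m crank '[[[0,0,0.3,0,0,0],[0,0,0.6,0,0,0],[0,0,1,0,0,0],[0,0,1,0,0,0],[0,0,1,0,0,0],[0,0,1,0,0,0],[0,0,1,0,0,0],[0,0,0.6,0,0,0],[0,-0.8,0,0,0,0],[0,-0.8,0,0,0,0],[0,-0.8,0,0,0,0],[0,0,0,0,0,0],[0,0,0,0,0,0],[0,0,0,0,0,0]]]'
python3 - <<'E'
from h import *
np.set_printoptions(precision=4,suppress=True)
m=shot('w12');X=(.5733,-.1943,.083);u=proj(m,X);H=30
a=np.maximum(u.astype(int)-H,0);g=cv2.resize(cv2.imread("pics/w12.png",0)[a[1]:a[1]+2*H,a[0]:a[0]+2*H],None,fx=4,fy=4,interpolation=2)
c=cv2.HoughCircles(cv2.GaussianBlur(g,(7,7),0),cv2.HOUGH_GRADIENT,1,20,param1=80,param2=18,minRadius=24,maxRadius=72)
print("pred grip top",u,"for z .072:",proj(m,(.5733,-.1943,.072)))
# where the grip's top should appear (4+68... : seat .025-.021+.068=.072)
for q in c[0][:4]:
    p=(q[:2]+.5)/4-.5+a;print(p,q[2]/4,onz(m,p,.072))
E
```

```text
time: 27.82
ee_pos: [0.5732, -0.1939, 0.064]
tcp_rot: [180.0, 0.0, 88.0]
wrist_force: [0.4, -1.2, -0.4]
opening: 0.0126
grasp_force: 39.0
time: 28.32
ee_pos: [0.5732, -0.1939, 0.064]
tcp_rot: [180.0, 0.0, 88.0]
wrist_force: [0.2, -0.4, -0.0]
opening: 0.0385
grasp_force: 0.0
time: 29.48
ee_pos: [0.5728, -0.2424, 0.1929]
tcp_rot: [-179.9, -0.0, 87.9]
wrist_force: [-0.6, 0.8, 0.3]
opening: 0.0383
grasp_force: 0.0
w12 29.4833 [ 0.5728 -0.2424  0.1929] [-179.91   -0.05   87.94]
pred grip top [313.5888 172.8696] for z .072: [313.7102 170.0374]
[314.25 170.  ] 10.525 [ 0.5736 -0.1943  0.072 ]
[314. 165.] 11.15 [ 0.5736 -0.1913  0.072 ]
```

The pin's grip top appears exactly where a fully seated pin's should be: (0.5736, -0.1943) at 72 mm. The robot is clear, so I hand in.

```bash
python3 -c "
from workcell import bot; print(bot.job_done())"
```

```text
the job is handed in; nothing more can be done
None
```

The job is handed in with no verdict returned: the board was held at the viewing pose for over 2 s, laid in the fixture, and pinned through the eyelet at about 29 s of the 72 s, and my measurements matched a seated board and a fully seated pin.

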